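Find the socket that fits the earth nut

TASK

Three sockets that look alike stand in the grey tray with their openings down; try them on the brass hexagon nut of the earth bar until you find the one that slides on all the way to the washer, without forcing one that does not go on. Stand every socket that does not fit upright in the tray again, and finish still gripping the fitting socket, upright and fully seated on the nut: do not let go of it. Leave the screw dish, tape and side cutters where they are.

Things in the scene. Friction and masses are not known exactly. Their poses are not given: they have to be found in the camera images.
- socket_p: loose steel socket standing in the tray, hexagonal opening down; origin: centre of lower face, z up. Outside a hexagonal bar 34 mm across flats, 62 mm tall, flats from 0 to 56 mm, above them a round cap; 0.2 kg. Inner and outer hexagons aligned: flats face x and every 60 degrees from it. One of the three (unknown which) has a 24.5 mm opening and slides over the nut to the washer
- socket_q: loose steel socket standing in the tray, hexagonal opening down; origin: centre of lower face, z up. Outside a hexagonal bar 34 mm across flats, 62 mm tall, flats from 0 to 56 mm, above them a round cap; 0.2 kg. Inner and outer hexagons aligned: flats face x and every 60 degrees from it. The three sockets look alike; only the opening (32 mm deep) differs. Which one fits is unknown
- socket_r: loose steel socket standing in the tray, hexagonal opening down; origin: centre of lower face, z up. Outside a hexagonal bar 34 mm across flats, 62 mm tall, flats from 0 to 56 mm, above them a round cap; 0.2 kg. Inner and outer hexagons aligned: flats face x and every 60 degrees from it. Two of the three (unknown which) have 17 and 14 mm openings and stop on the nut's top, about 14 mm high
- socket_tray: fixed shallow grey tray, 90 mm (its x) by 260 mm (its y), rim 12 mm high, wall 4 mm, floor 4 mm thick; origin at the centre of its underside. The three sockets stand in a row along its y, about 80 mm apart.
- earth_bar: fixed earth bar: grey base plate 130 mm (its x) by 60 mm, red insulators, copper bar 112 x 32 mm with its top at 26 mm; in the middle a steel washer 42 mm wide and a brass hexagon nut on an upright stud; a low screw head 42 mm either side, top at 30 mm. Origin: centre of the underside. A socket must not be pressed on it with more than 60 N.
- nut_seat (a point): on the nut's axis at the washer's top, 29 mm above the bench: a fitting socket's lower face ends here. Nut 22 mm across flats, 14 mm tall (top 4 mm bevelled to 17.5 mm), 12 mm stud to 22 mm above here; it does not turn. z up; nut flats face x and every 60 degrees. The fitting socket goes on when within about 10 degrees of the flats and 2 mm of the axis.
- screw_dish: loose black dish of screws, 67 mm wide, 24 mm tall, to be left alone; origin under its centre
- black_tape: loose roll of black tape, 62 mm wide, 19 mm tall, to be left alone; origin under its centre
- side_cutters: loose red-handled side cutters lying flat, 50 x 131 x 13 mm, to be left alone; origin under their centre
Things that resemble listed ones, but are neither listed nor needed, are in the scene too. What is shaped like the earth_bar but pink is not meant. What is shaped like the socket_q but turquoise is not meant.

How it is judged:
At the end, for the whole second after the job is handed in: The fitting socket is fully on the nut (lower face within 3 mm of the washer, axis within 2.5 mm of the nut's, tilted less than 0.08 rad), still and gripped by the fingers with more than 3 N; both other sockets stand upright (within 0.1 rad) on the floor of the tray, at rest (((horizontal distance between socket_p and nut_seat below 0.0025 m and z of socket_p in the frame of nut_seat below 0.003 m and angle between socket_p's own z axis and vertical below 0.08 rad and linear speed of each of socket_p, socket_q, socket_r below 0.02 m/s and contact force between the fingers and socket_p above 3 N and angle between each of socket_q, socket_r's own z axis and vertical below 0.1 rad and height (world z) of each of socket_q, socket_r below 0.008 m and x of socket_q in the frame of socket_tray between -0.041 and 0.041 m and y of socket_q in the frame of socket_tray between -0.126 and 0.126 m and x of socket_r in the frame of socket_tray between -0.041 and 0.041 m and y of socket_r in the frame of socket_tray between -0.126 and 0.126 m) or (horizontal distance between socket_q and nut_seat below 0.0025 m and z of socket_q in the frame of nut_seat below 0.003 m and angle between socket_q's own z axis and vertical below 0.08 rad and linear speed of each of socket_q, socket_p, socket_r below 0.02 m/s and contact force between the fingers and socket_q above 3 N and angle between each of socket_p, socket_r's own z axis and vertical below 0.1 rad and height (world z) of each of socket_p, socket_r below 0.008 m and x of socket_p in the frame of socket_tray between -0.041 and 0.041 m and y of socket_p in the frame of socket_tray between -0.126 and 0.126 m and x of socket_r in the frame of socket_tray between -0.041 and 0.041 m and y of socket_r in the frame of socket_tray between -0.126 and 0.126 m) or (horizontal distance between socket_r and nut_seat below 0.0025 m and z of socket_r in the frame of nut_seat below 0.003 m and angle between socket_r's own z axis and vertical below 0.08 rad and linear speed of each of socket_r, socket_p, socket_q below 0.02 m/s and contact force between the fingers and socket_r above 3 N and angle between each of socket_p, socket_q's own z axis and vertical below 0.1 rad and height (world z) of each of socket_p, socket_q below 0.008 m and x of socket_p in the frame of socket_tray between -0.041 and 0.041 m and y of socket_p in the frame of socket_tray between -0.126 and 0.126 m and x of socket_q in the frame of socket_tray between -0.041 and 0.041 m and y of socket_q in the frame of socket_tray between -0.126 and 0.126 m))); the arm keeps its last pose, push and grip.
It fails at once if the screw dish pushed more than 3 cm from its place (distance of screw_dish from where it was at the start of the episode above 0.03 m).
It fails at once if the black tape pushed more than 3 cm from its place (distance of black_tape from where it was at the start of the episode above 0.03 m).
It fails at once if the side cutters pushed more than 3 cm from its place (distance of side_cutters from where it was at the start of the episode above 0.03 m).
It fails at once if a socket forced onto the earth bar with more than 60 N (contact force between any of socket_p, socket_q, socket_r and earth_bar above 60 N).
It also fails if it takes over 72 s, if anything falls off the work surface, if the arm or the gripper's body presses on something with over 40 N, if the wrist force passes 120 N, or if a joint passes its speed limit or range.

ROBOT

A 6-joint arm with a two-finger parallel gripper is mounted at the origin on a cart in front of the work surface, level with it; the furniture and walls round the work are solid. World frame = base frame: x ahead of the robot, y to its left, z up, the work surface at z = 0. Lengths are in m, angles in rad, forces in N, time in s.
With the tool pointing down it reaches from about 0.3 to 0.75 m from the base axis. Payload 8.5 kg.
Tool frame: the origin (TCP) lies at the very end of the fingers, on their centre line; the grasp point (between the pads) lies 19 mm behind it (grip_point_offset is the distance from the TCP to the grasp point, in m); z points along the fingers, x is the direction in which the jaws open and shut, and the axes are right-handed (so a half turn about z gives the same grasp; the last joint's range is limited). The gripper opens to 85 mm and grips with 20 to 120 N. Pads are 22 mm wide; open, the fingers measure 114 mm over their backs; the gripper's body (76 mm by 85 mm) begins 54 mm behind the grasp point. The pads swing forward as they close: fully open they stand 13 mm farther back than shut.
Start: joints at [-1.345, 0.381, 1.297, -0, 1.464, -0.215], TCP at [0.235, -0.497, 0.231] pointing down, gripper open.
Joint ranges: [-3.11, 3.11], [-0.89, 2.33], [0.22, 2.48], [-1.42, 4.56], [0.17, 2.85], [-2.88, 2.88]. Speed limits (rad/s): [2.39, 2.39, 3.14, 3.14, 3.14, 3.14].

INTERFACE

Orientations are given as a rotation vector (axis times angle).
In Python, from workcell import get_state, grab_frame, close_job, grip_point_offset gives the robot as it stands.
- The arm moves only by the shell command python3 -m creep 'ROWS' [FORCE]. ROWS is JSON, a list of rows, each a list of 5 numbers: the shift along the world's x, y, z in m, then the turn about the world's z in degrees, then the closure, from 0 (fully open) to 1 (shut). A call has 1 to 8 rows; each row is the pose to reach, as a shift and turn from the pose measured when the call began; what a row does not reach only later rows make up. A row lasts 1/10 s, in which the tool goes at most 50 mm and 8.59 degrees, less where a joint would pass 70% of its speed; a pose out of reach is approached as far as the arm can. A call with a gripper value outside its range is refused whole. The fingers move at their own pace and stop on an object; FORCE is the grip in N (left out, the last holds). Time passes only in rows, so rows that repeat a pose let the fingers close. It gives the time, the measured TCP pose, the force and the opening at its end, in the units of the state.
- get_state(): the state, without advancing time (a new reading comes with each control period).
- grab_frame(name): name is "scene" or "top" or "wrist"; returns a dict with "pixels" (480x640x3 uint8, blue, green, red), "vertical_fov" (degrees; the focal length in pixels is half the picture's height over the tangent of half this angle, whatever the lens; pixels are square), "cx", "cy" (the principal point, pixels), "D" ([k1, k2, p1, p2, k3] as OpenCV has them; the pictures are not rectified), "camera_from_world" (4x4, takes a point from world to camera coordinates). Camera axes: x right, y up, looking along -z (the intrinsics and any distortion apply to the point x, -y, -z); pixel columns grow to the right and rows downward; lengths in m; the calibration is good to about 2 mm. A picture is of the moment at which its call begins. There is no depth.
- close_job(): hands the job in, once; it reports no verdict.
The state is a dict: "t": time; "joints": joint angles; "qvel": joint speeds; "joint_torque": joint torques, N m; "tcp_pos": TCP position; "tcp_rot": TCP orientation; "ft_force": force on the tool from outside, world axes, zero at the start; "moment": the same for the moment, N m; "opening": finger opening in m.
Only numpy, scipy, OpenCV 4.12 (cv2) and the standard library are available. Lean on these libraries where they do the work, as an engineer would, in place of code of your own. Each camera call takes 0.05 s, during which the arm holds its last target.

## Working session

There is one attempt and no reset: what is moved stays moved. The work goes in short steps, Python scripts to look and compute and a shell command to move; the robot and the scene stay as the last step left them, time stands still between calls to the robot, and variables do not carry over. Pictures are saved under pics/ and viewed, and the job is handed in when it is done.

```bash
mkdir -p pics
cat > h.py <<'E'
import numpy as np, cv2
from workcell import *
def K(f):
    fl=240/np.tan(np.radians(f["vertical_fov"])/2)
    return np.array([[fl,0,f["cx"]],[0,fl,f["cy"]],[0,0,1.]])
def px2w(f,px,z):
    p=cv2.undistortPoints(np.array(px,float).reshape(-1,1,2),K(f),np.array(f["D"],float)).reshape(-1,2)
    M=np.array(f["camera_from_world"]);R=M[:3,:3];c=-R.T@M[:3,3]
    d=np.c_[p[:,0],-p[:,1],-np.ones(len(p))]@R
    s=(z-c[2])/d[:,2]
    return c+d*s[:,None]
def w2px(f,P):
    M=np.array(f["camera_from_world"]);P=np.array(P,float).reshape(-1,3)
    C=P@M[:3,:3].T+M[:3,3];C=C*[1,-1,-1]
    return cv2.projectPoints(C,np.zeros(3),np.zeros(3),K(f),np.array(f["D"],float))[0].reshape(-1,2)
def snap(n,out):
    f=grab_frame(n);cv2.imwrite("pics/%s.png"%out,f["pixels"])
    import pickle;pickle.dump(f,open("pics/%s.pkl"%out,"wb"));return f
def load(o):
    import pickle;return pickle.load(open("pics/%s.pkl"%o,"rb"))
E
python3 - <<'E'
from h import *
for n in("top","scene","wrist"):
    f=snap(n,n+"0");print(n,f["vertical_fov"],f["D"],np.round(f["camera_from_world"],3).tolist())
print(get_state(),grip_point_offset)
E
```

```text
top 43.69078654519369 [-0.15792418  0.          0.          0.          0.        ] [[0.025, -1.0, 0.003, -0.067], [0.985, 0.025, 0.171, -0.555], [-0.171, -0.001, 0.985, -1.22], [0.0, 0.0, 0.0, 1.0]]
scene 52.32612603075494 [-0.09914395  0.          0.          0.          0.        ] [[-0.731, -0.682, 0.011, 0.365], [0.338, -0.349, 0.874, -0.27], [-0.592, 0.643, 0.486, -0.731], [0.0, 0.0, 0.0, 1.0]]
wrist 64.00558950450035 [0.01448336 0.         0.         0.         0.        ] [[0.426, -0.905, -0.001, -0.548], [0.855, 0.403, -0.327, 0.041], [0.296, 0.138, 0.945, -0.38], [0.0, 0.0, 0.0, 1.0]]
{'t': 0.15, 'joints': array([-1.34531369e+00,  3.81063038e-01,  1.29801272e+00,  9.55356955e-06,
        1.46360756e+00, -2.15301025e-01]), 'qvel': array([-0.00010375, -0.00292638, -0.00121917,  0.00108714,  0.0002654 ,
        0.00022046]), 'joint_torque': array([ 1.32890797e-03, -4.48624921e+01, -2.31344265e+01, -1.97357026e-04,
        3.72127513e-03, -5.87913036e-06]), 'tcp_pos': array([ 0.23460782, -0.49721877,  0.23086684]), 'tcp_rot': array([-2.65268789e+00,  1.68166201e+00,  1.20678503e-03]), 'ft_force': array([0.39885061, 0.20782161, 0.52701501]), 'moment': array([-0.01988773,  0.00681843,  0.00812279]), 'opening': 0.08554332623193435} 0.0187
```

View pics/top0.png

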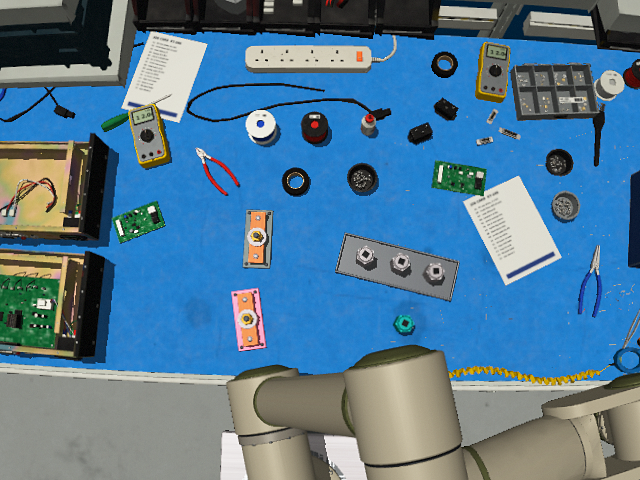

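View pics/scene0.png

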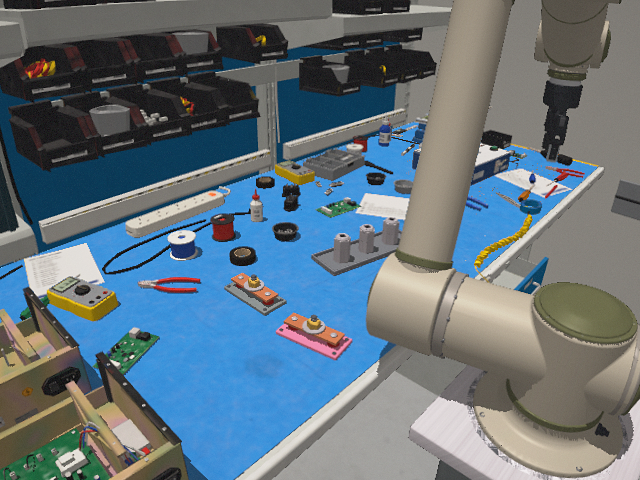

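The top view shows two earth bars: a grey-based one at (257,238) and a pink one at (248,319). The grey one is meant. Three steel sockets stand in the grey tray at (366,256), (400,263) and (434,272). The turquoise one at (404,323) is a decoy. I'll confirm this in an enlarged crop.

Run:
```python
from h import *
f=load("top0");im=f["pixels"]
a=cv2.resize(im[195:345,225:475],None,fx=3.2,fy=3.2,interpolation=cv2.INTER_CUBIC)
cv2.imwrite("pics/c0.png",a)
```

```text
(no output)
```

View pics/c0.png

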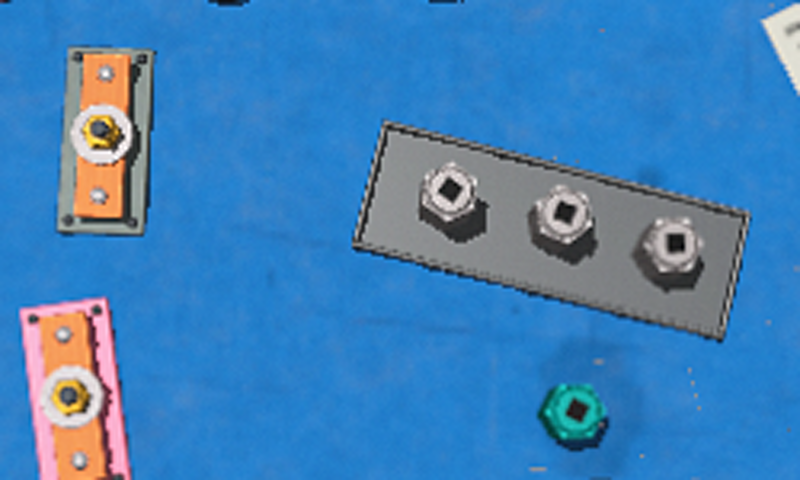

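Run:
```python
from h import *
f=load("top0")
cv=lambda L:[(225+(u+.5)/3.2-.5,195+(v+.5)/3.2-.5) for u,v in L]
T=px2w(f,cv([(386,123),(749,213),(723,341),(354,248)]),0.012);print("tray",T.round(4),T.mean(0),[np.linalg.norm(T[i]-T[i-1]) for i in range(4)])
d=T[0]-T[1]+T[3]-T[2];print("tray y-dir",np.degrees(np.arctan2(d[1],d[0])))
S=px2w(f,cv([(451,190),(564,211),(676,243)]),0.066);print("sock",S.round(4),np.linalg.norm(np.diff(S,axis=0),axis=1))
E_=px2w(f,cv([(69,48),(155,50),(146,235),(58,232)]),0.006);print("eb",E_.round(4),E_.mean(0),[np.linalg.norm(E_[i]-E_[i-1]) for i in range(4)])
d=E_[0]+E_[1]-E_[2]-E_[3];print("eb x-dir",np.degrees(np.arctan2(d[1],d[0])))
print("washer",px2w(f,cv([(102,134)]),0.029),"stud",px2w(f,cv([(99,128)]),0.051),"screws",px2w(f,cv([(105,74),(99,197)]),.03))
print("turq",px2w(f,cv([(577,410)]),.062))
```

```text
tray [[ 0.5842 -0.0954  0.012 ]
 [ 0.5282 -0.3449  0.012 ]
 [ 0.4404 -0.3263  0.012 ]
 [ 0.4977 -0.0755  0.012 ]] [ 0.51262981 -0.21051188  0.012     ] [np.float64(0.08873850144471412), np.float64(0.25574505590843), np.float64(0.0897762938132193), np.float64(0.257335943384719)]
tray y-dir 77.23071419234547
sock [[ 0.5306 -0.1368  0.066 ]
 [ 0.5187 -0.2107  0.066 ]
 [ 0.4994 -0.2842  0.066 ]] [0.07486184 0.07599378]
eb [[0.6326 0.1249 0.006 ]
 [0.6327 0.0651 0.006 ]
 [0.5037 0.066  0.006 ]
 [0.5041 0.1262 0.006 ]] [0.56827988 0.09555654 0.006     ] [np.float64(0.12853635125278443), np.float64(0.05978711659409454), np.float64(0.12896961376943994), np.float64(0.06019589535903343)]
eb x-dir -0.5075479621853384
washer [[0.56853942 0.09640467 0.029     ]] stud [[0.56854834 0.09596896 0.051     ]] screws [[0.60971747 0.09614039 0.03      ]
 [0.52542426 0.09638602 0.03      ]]
turq [[ 0.39004266 -0.22053075  0.062     ]]
```

```bash
python3 -m creep '[[0.03,0.03,0.02,8,0],[0.07,0.07,0.03,16,0],[0.1,0.1,0.05,24,0],[0.14,0.13,0.06,32,0],[0.17,0.17,0.06,40,0],[0.2,0.2,0.06,48,0],[0.23,0.23,0.06,52,0],[0.23,0.25,0.06,52,0]]'
python3 - <<'E'
from h import *
f=snap("wrist","w1");s=get_state();print(s["t"],s["tcp_pos"],s["tcp_rot"],s["joints"])
M=np.array(f["camera_from_world"]);print(-M[:3,:3].T@M[:3,3])
E
```

```text
t: 0.95
tcp_pos: [0.4667, -0.2449, 0.2902]
tcp_rot: [-3.122, 0.341, 0.002]
ft_force: [-1.1, -0.6, -0.8]
opening: 0.0851
1.0 [ 0.46538522 -0.242987    0.2906237 ] [-3.12096059e+00  3.42393827e-01  2.77853473e-03] [-7.07198787e-01  3.00992069e-01  1.24687681e+00  5.78622821e-04
  1.59625923e+00 -4.88643099e-01]
[ 0.48494121 -0.16147243  0.43144173]
```

View pics/w1.png

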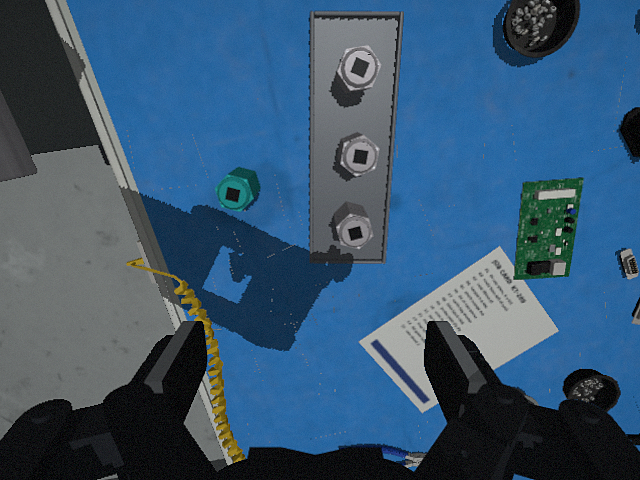

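Run:
```python
from h import *
f=load("w1");im=f["pixels"]
c=[(357,68),(358,157),(353,230)]
a=np.hstack([cv2.resize(im[y-33:y+33,x-33:x+33],(264,264),interpolation=cv2.INTER_CUBIC) for x,y in c])
cv2.imwrite("pics/c1.png",a)
print(px2w(f,c,0.066))
```

```text
[[ 0.52778454 -0.13469363  0.066     ]
 [ 0.51508884 -0.20920267  0.066     ]
 [ 0.49743798 -0.27811877  0.066     ]]
```

View pics/c1.png

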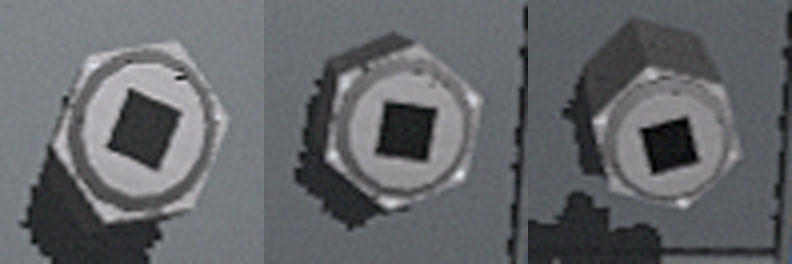

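Run:
```python
from h import *
f=load("w1")
c=[(357,68),(358,157),(353,230)]
Q=[[(180,40),(227,120),(190,207),(105,222),(53,147),(92,55)],[(417,45),(481,100),(463,174),(389,211),(328,157),(341,70)],[(652,68),(728,88),(741,154),(685,207),(612,187),(594,120)]]
for i in range(3):
    P=[(c[i][0]-33+(u-264*i+.5)/4-.5,c[i][1]-33+(v+.5)/4-.5) for u,v in Q[i]]
    W=px2w(f,P,.060)[:,:2]; m=W.mean(0);d=W-m;r=np.linalg.norm(d,axis=1)
    a=np.arctan2(d[:,1],d[:,0]);z=(r*np.exp(6j*a)).mean();
    print(m.round(4),(r*1000).round(1),"corner ang",np.degrees(np.angle(z))/6,"flat mod60",(np.degrees(np.angle(z))/6+30)%60, np.degrees(a).round(0)%60)
```

```text
[ 0.5301 -0.1345] [19.8 18.9 19.  19.6 19.5 19. ] corner ang -5.061650051963265 flat mod60 24.938349948036734 [55. 55. 55. 55. 56. 54.]
[ 0.5172 -0.2088] [18.8 19.1 18.4 20.  19.  19.9] corner ang 8.76210413873505 flat mod60 38.76210413873505 [10.  6. 11. 10.  9.  7.]
[ 0.4992 -0.2816] [18.8 19.4 19.  19.2 19.2 19.5] corner ang -27.88930026193974 flat mod60 2.1106997380602586 [32. 30. 35. 32. 31. 34.]
```

```bash
python3 -m creep '[[0.015,0.025,-0.02,-7,0],[0.03,0.05,-0.05,-14,0],[0.045,0.08,-0.08,-21,0],[0.055,0.1,-0.11,-22.5,0],[0.065,0.1075,-0.14,-22.5,0],[0.065,0.1075,-0.14,-22.5,0],[0.065,0.1075,-0.14,-22.5,0]]'
python3 - <<'E'
from h import *
f=snap("wrist","w2");s=get_state();print(s["tcp_pos"],s["tcp_rot"])
print(w2px(f,[[0.5303,-0.1355,.066]]))
E
```

```text
t: 1.7
tcp_pos: [0.5301, -0.1364, 0.1513]
tcp_rot: [-2.994, 0.946, 0.002]
ft_force: [0.5, 0.4, 1.4]
opening: 0.0851
[ 0.5303871  -0.13670884  0.15208274] [-2.99391111e+00  9.46561659e-01 -6.37124457e-04]
[[315.91115323 253.50101874]]
```

View pics/w2.png

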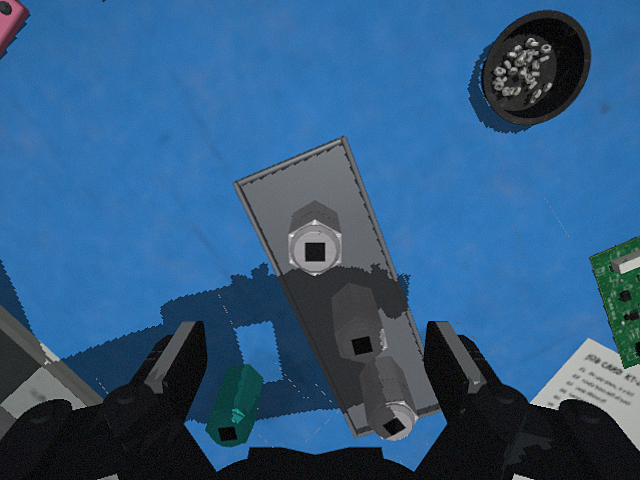

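The wrist view shows socket 1's drive square at (315,252), centred between the fingers and within 2 px of the prediction, with its flats parallel to the jaws. I'll descend and grip.

```bash
python3 -m creep '[[0,0.001,-0.04,0,0],[0,0.001,-0.08,0,0],[0,0.001,-0.11,0,0],[0,0.001,-0.132,0,0],[0,0.001,-0.132,0,0],[0,0.001,-0.132,0,0.3],[0,0.001,-0.132,0,0.7],[0,0.001,-0.132,0,0.7]]' 50
python3 -m creep '[[0,0,0,0,0.7],[0,0,0,0,0.7],[0,0,0,0,0.7]]'
python3 - <<'E'
from h import *
f=snap("wrist","w3");s=get_state();print(s["tcp_pos"],s["ft_force"],s["opening"])
E
```

```text
t: 2.55
tcp_pos: [0.5311, -0.1362, 0.0217]
tcp_rot: [-2.994, 0.947, -0.005]
ft_force: [0.1, 1.5, -0.5]
opening: 0.0439
t: 2.85
tcp_pos: [0.5313, -0.1363, 0.0222]
tcp_rot: [-2.994, 0.947, -0.006]
ft_force: [-1.3, 0.7, 3.8]
opening: 0.0332
[ 0.53128126 -0.13629145  0.022177  ] [-1.25929956  0.58689295  5.79122   ] 0.03300378049725563
```

View pics/w3.png

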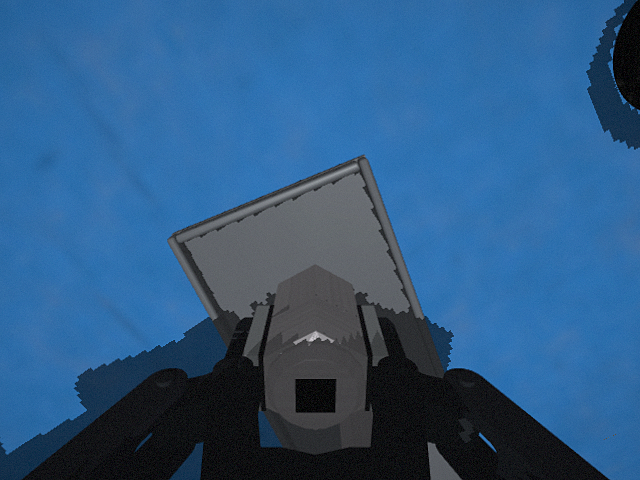

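```bash
python3 - <<'E'
from h import *
f=load("w3");print(px2w(f,[(315.5,395)],.066), get_state()["tcp_pos"])
E
python3 -m creep '[[0,0,0.03,0,0.7],[0,0,0.06,0,0.7],[0,0,0.1,0,0.7],[0,0,0.1,0,0.7],[0,0,0.1,0,0.7]]'
python3 - <<'E'
from h import *
s=get_state();print(s["t"],s["tcp_pos"],s["tcp_rot"],s["ft_force"],s["opening"])
E
```

```text
[[ 0.53184569 -0.13415005  0.066     ]] [ 0.53128126 -0.13629145  0.022177  ]
t: 3.4
tcp_pos: [0.5311, -0.1362, 0.1221]
tcp_rot: [-2.995, 0.947, -0.007]
ft_force: [-0.3, 0.2, -2.6]
opening: 0.0331
3.4 [ 0.53110078 -0.13618945  0.12210671] [-2.99465525  0.9467285  -0.00687772] [-0.2684343   0.22461534 -2.6322171 ] 0.03310828438558992
```

```bash
python3 -m creep '[[0.005,0.02,0,8,0.7],[0.015,0.06,0,16,0.7],[0.025,0.09,0,24,0.7],[0.03,0.12,0,32,0.7],[0.037,0.142,0,35,0.7],[0.037,0.142,0,35,0.7],[0.037,0.142,0,35,0.7]]'
python3 - <<'E'
from h import *
f=snap("wrist","w4");s=get_state();print(s["t"],s["tcp_pos"],s["tcp_rot"],s["ft_force"],s["opening"])
E
```

```text
t: 4.1
tcp_pos: [0.5674, 0.006, 0.1205]
tcp_rot: [-3.139, 0.003, -0.002]
ft_force: [0.2, -0.4, -2.1]
opening: 0.0336
4.15 [0.56753314 0.00535119 0.12083579] [-3.13922020e+00  4.11209005e-03 -2.37748090e-03] [ 0.82993844 -0.03686541 -2.48519659] 0.03349501015194886
```

View pics/w4.png

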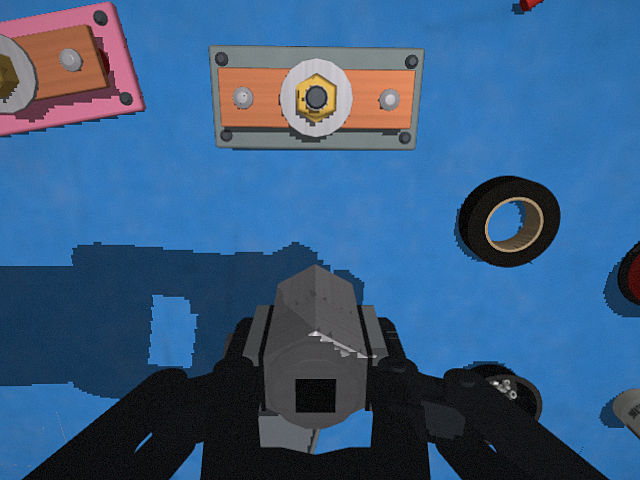

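Run:
```python
from h import *
f=load("w4");im=f["pixels"]
h=cv2.cvtColor(im,cv2.COLOR_BGR2HSV)
print("stud",px2w(f,[(316,96.5)],.051),"washer",px2w(f,[(316,98.5)],.029),"sock top",px2w(f,[(315.5,395)],.066+.0988))
cv2.imwrite("pics/c4.png",cv2.resize(im[40:160,200:430],None,fx=3.4,fy=3.4,interpolation=cv2.INTER_CUBIC))
print(px2w(f,[(210,49),(424,48),(416,149),(217,147)],.006).mean(0))
```

```text
stud [[0.5680467  0.09866745 0.051     ]] washer [[0.56813145 0.0983924  0.029     ]] sock top [[0.56734731 0.00870251 0.1648    ]]
[0.5687143  0.09796747 0.006     ]
```

View pics/c4.png

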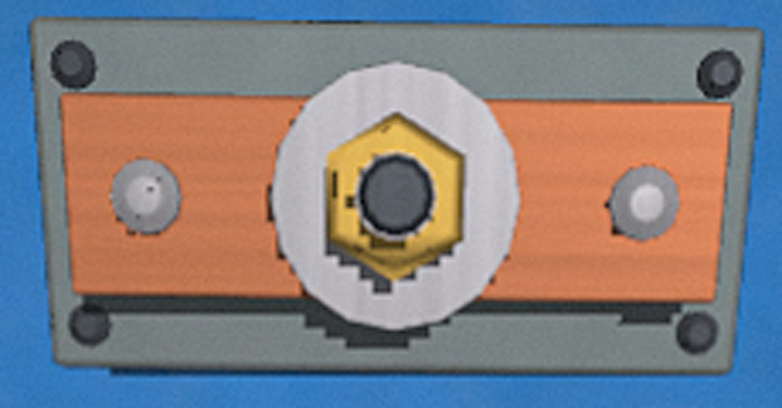

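```bash
python3 -m creep '[[0,0.03,0,0,0.7],[0.001,0.07,0,0,0.7],[0.001,0.0903,0,0,0.7],[0.001,0.0903,-0.02,0,0.7],[0.001,0.0903,-0.04,0,0.7],[0.001,0.0903,-0.045,0,0.7],[0.001,0.0903,-0.045,0,0.7],[0.001,0.0903,-0.045,0,0.7]]'
python3 - <<'E'
from h import *
f=snap("scene","s5");f=snap("wrist","w5");s=get_state();print(s["t"],s["tcp_pos"],s["tcp_rot"],s["ft_force"],s["opening"])
im=load("s5")["pixels"];cv2.imwrite("pics/c5.png",cv2.resize(im[180:340,180:380],None,fx=3.5,fy=3.5,interpolation=cv2.INTER_CUBIC))
E
```

```text
t: 4.95
tcp_pos: [0.569, 0.095, 0.0765]
tcp_rot: [-3.139, 0.006, -0.004]
ft_force: [0.6, -0.2, -1.7]
opening: 0.0335
5.05 [0.56900827 0.09529394 0.07675133] [-3.13932232  0.00501363 -0.00491365] [-0.14151356 -0.86457738 -1.90799214] 0.033717488835481
```

View pics/c5.png

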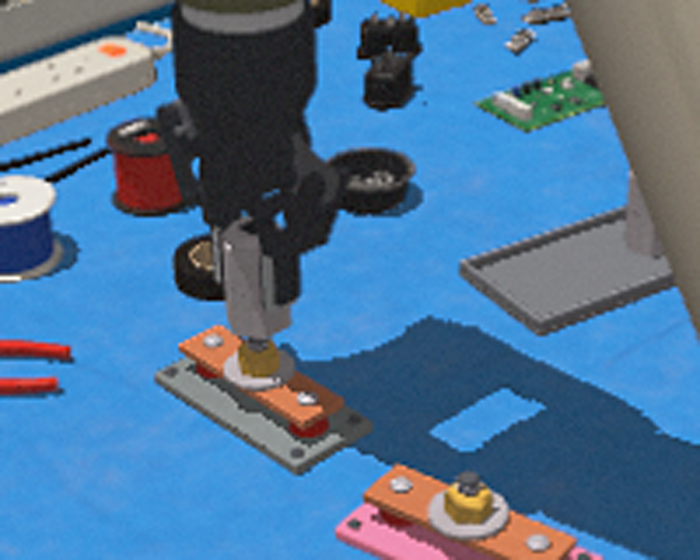

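View pics/w5.png

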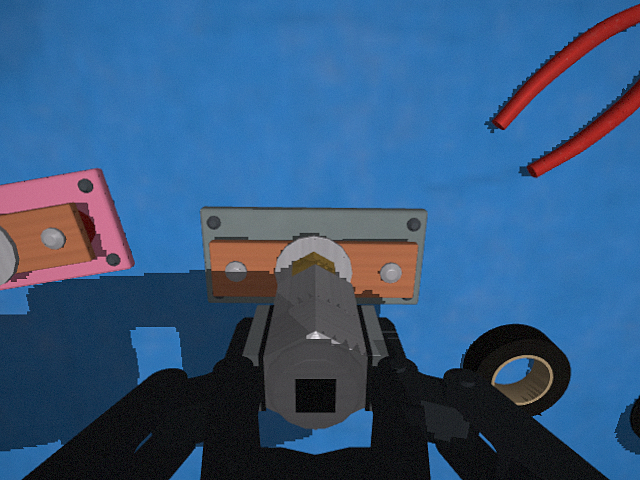

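The socket is over the nut, with the nut visible just under its lower edge, so I'll lower it gently.

```bash
python3 -m creep '[[0,0,-0.003,0,0.7],[0,0,-0.006,0,0.7],[0,0,-0.009,0,0.7],[0,0,-0.01,0,0.7]]'
python3 -m creep '[[0,0,-0.002,0,0.7],[0,0,-0.003,0,0.7],[0,0,-0.003,0,0.7]]'
python3 -m creep '[[0,0,-0.001,0,0.7],[0,0,-0.002,0,0.7],[0,0,-0.002,0,0.7]]'
```

```text
t: 5.45
tcp_pos: [0.5688, 0.0953, 0.0663]
tcp_rot: [-3.139, 0.005, -0.004]
ft_force: [-0.1, -0.2, -2.4]
opening: 0.0334
t: 5.75
tcp_pos: [0.5687, 0.0953, 0.0631]
tcp_rot: [-3.139, 0.005, -0.003]
ft_force: [-0.5, 0.2, -3.3]
opening: 0.0334
t: 6.05
tcp_pos: [0.5688, 0.0953, 0.0612]
tcp_rot: [-3.139, 0.005, -0.004]
ft_force: [0.5, 0.2, -2.3]
opening: 0.0333
```

```bash
python3 -m creep '[[0,0,-0.001,0,0.7],[0,0,-0.002,0,0.7],[0,0,-0.002,0,0.7]]'
python3 -m creep '[[0,0,-0.001,0,0.7],[0,0,-0.0015,0,0.7],[0,0,-0.0015,0,0.7]]'
```

```text
t: 6.35
tcp_pos: [0.5689, 0.0953, 0.061]
tcp_rot: [-3.139, 0.005, -0.006]
ft_force: [-5.3, -0.1, 13.3]
opening: 0.0331
t: 6.65
tcp_pos: [0.5689, 0.0953, 0.061]
tcp_rot: [-3.14, 0.004, -0.007]
ft_force: [-5.4, -0.3, 12.1]
opening: 0.0333
```

S1 stopped at TCP z 0.061, the nut-top height I predicted, so it doesn't fit. Passing the stud without any force shows it was centred. I'll put it back in its place.

```bash
python3 -m creep '[[0,0,0.02,0,0.7],[0,0,0.061,0,0.7],[-0.005,-0.04,0.061,-8,0.7],[-0.015,-0.09,0.061,-16,0.7],[-0.025,-0.14,0.061,-24,0.7],[-0.03,-0.18,0.061,-32,0.7],[-0.0378,-0.2315,0.061,-35,0.7],[-0.0378,-0.2315,0.061,-35,0.7]]'
python3 -m creep '[[0,0,0,0,0.7],[0,0,0,0,0.7]]'
python3 - <<'E'
from h import *
f=snap("wrist","w6");s=get_state();print(s["tcp_pos"],s["tcp_rot"],s["ft_force"],np.array([.5311,-.1362,.022])-s["tcp_pos"])
E
```

```text
t: 7.45
tcp_pos: [0.5305, -0.1413, 0.1219]
tcp_rot: [2.991, -0.959, 0.009]
ft_force: [-0.1, 0.3, -2.0]
opening: 0.0336
t: 7.65
tcp_pos: [0.5304, -0.1411, 0.1219]
tcp_rot: [2.991, -0.959, 0.009]
ft_force: [-0.2, 0.0, -2.1]
opening: 0.0333
[ 0.53052766 -0.14053858  0.12188789] [ 2.99134868 -0.95738039  0.00875735] [-0.31867068  1.07714556 -1.29533305] [ 0.00057234  0.00433858 -0.09988789]
```

View pics/w6.png

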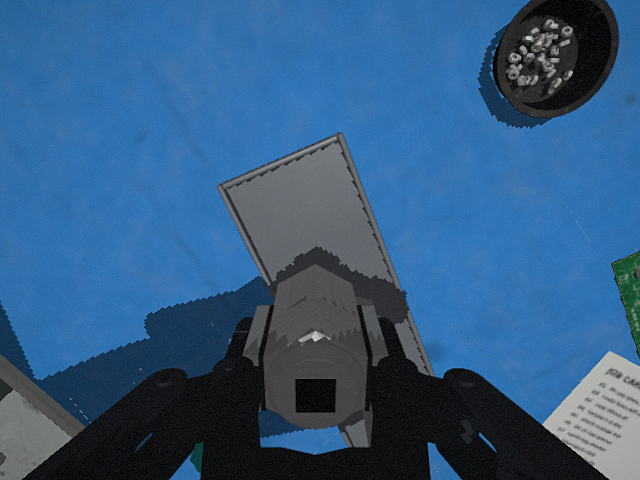

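The socket is still upright in the grip, with its square at (315,395) as before. I'll lower it onto the tray floor.

```bash
python3 -m creep '[[0.0006,0.0045,-0.03,0,0.7],[0.0006,0.0045,-0.07,0,0.7],[0.0006,0.0045,-0.09,0,0.7],[0.0006,0.0045,-0.095,0,0.7],[0.0006,0.0045,-0.098,0,0.7],[0.0006,0.0045,-0.0985,0,0.7]]'
python3 -m creep '[[0,0,-0.001,0,0.7],[0,0,-0.001,0,0.7],[0,0,-0.0012,0,0.7]]'
```

```text
t: 8.3
tcp_pos: [0.5318, -0.1358, 0.0242]
tcp_rot: [2.992, -0.956, 0.011]
ft_force: [-0.7, 0.4, -2.3]
opening: 0.0331
t: 8.6
tcp_pos: [0.532, -0.1359, 0.0236]
tcp_rot: [2.991, -0.956, 0.013]
ft_force: [-0.8, -0.7, -1.7]
opening: 0.0334
```

```bash
python3 -m creep '[[0,0,-0.001,0,0.7],[0,0,-0.001,0,0.7]]'
python3 -m creep '[[0,0,-0.001,0,0.7],[0,0,-0.001,0,0.7]]'
```

```text
t: 8.8
tcp_pos: [0.5321, -0.136, 0.0227]
tcp_rot: [2.991, -0.956, 0.013]
ft_force: [-0.7, 0.4, -2.3]
opening: 0.0337
t: 9.0
tcp_pos: [0.5321, -0.136, 0.0222]
tcp_rot: [2.991, -0.956, 0.014]
ft_force: [-1.7, -0.4, 4.8]
opening: 0.0336
```

```bash
python3 -m creep '[[0,0,0,0,0.5],[0,0,0,0,0.2],[0,0,0,0,0],[0,0,0,0,0],[0,0,0.02,0,0],[0,0,0.06,0,0],[0,0,0.1,0,0],[0,0,0.13,0,0]]'
python3 - <<'E'
from h import *
f=snap("wrist","w7");s=get_state();print(s["t"],s["tcp_pos"],s["tcp_rot"],s["opening"])
E
```

```text
t: 9.8
tcp_pos: [0.5324, -0.1361, 0.1546]
tcp_rot: [2.991, -0.956, 0.017]
ft_force: [-0.9, -0.5, -0.3]
opening: 0.0854
9.85 [ 0.53405112 -0.1368102   0.15896685] [ 2.98988741 -0.95528558  0.02872221] 0.08525461323134972
```

View pics/w7.png

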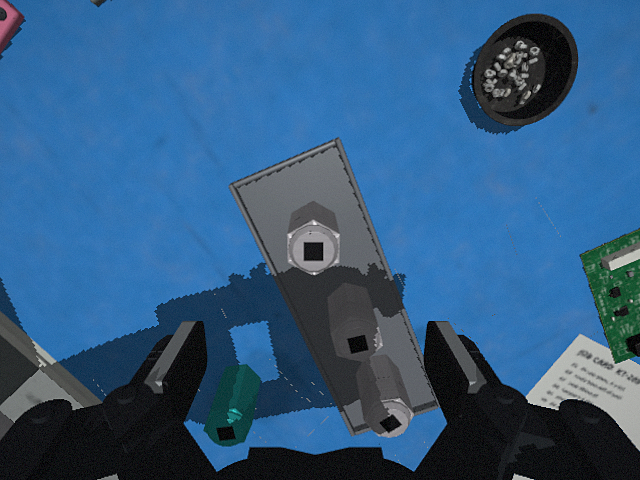

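S1 stands upright at (314,248). Next is S2.

```bash
python3 -m creep '[[-0.008,-0.04,-0.005,7,0],[-0.016,-0.073,-0.005,14.2,0],[-0.016,-0.073,-0.005,14.2,0],[-0.016,-0.073,-0.005,14.2,0]]'
python3 - <<'E'
from h import *
f=snap("wrist","w8");s=get_state();print(s["t"],s["tcp_pos"],s["tcp_rot"],s["opening"])
print(w2px(f,[[0.518,-0.2098,.066]]))
E
```

```text
t: 10.25
tcp_pos: [0.5178, -0.21, 0.1536]
tcp_rot: [-3.087, 0.583, -0.028]
ft_force: [0.4, -0.4, -0.4]
opening: 0.0855
10.3 [ 0.51796006 -0.20933704  0.15363959] [-3.08700661  0.58153898 -0.02809562] 0.08557929117858881
[[313.60228357 253.47139014]]
```

View pics/w8.png

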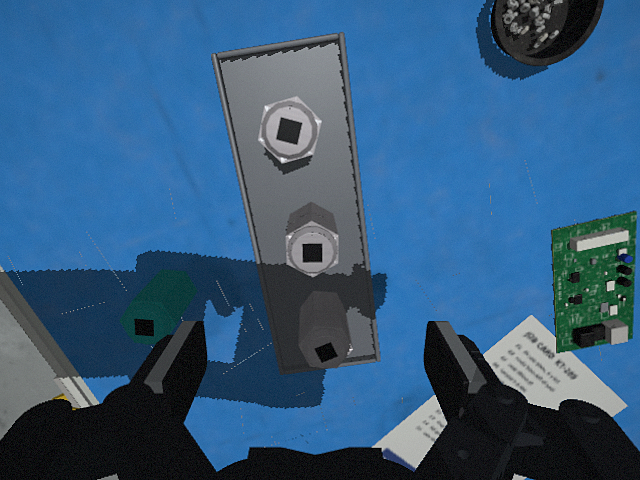

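```bash
python3 -m creep '[[0,0,-0.03,0,0],[0,0,-0.06,0,0],[0,0,-0.09,0,0],[0,0,-0.12,0,0],[0,0,-0.1317,0,0],[0,0,-0.1317,0,0],[0,0,-0.1317,0,0.3],[0,0,-0.1317,0,0.7]]' 50
python3 -m creep '[[0,0,0,0,0.7],[0,0,0,0,0.7],[0,0,0,0,0.7],[0,0,0,0,0.7]]'
python3 - <<'E'
from h import *
f=snap("wrist","w9");s=get_state();print(s["tcp_pos"],s["tcp_rot"],s["ft_force"],s["opening"])
E
```

```text
t: 11.1
tcp_pos: [0.5187, -0.2096, 0.0234]
tcp_rot: [3.086, -0.581, 0.032]
ft_force: [-0.5, 0.2, -0.1]
opening: 0.0588
t: 11.5
tcp_pos: [0.519, -0.2097, 0.0247]
tcp_rot: [3.086, -0.581, 0.034]
ft_force: [-1.4, 2.0, 8.3]
opening: 0.0336
[ 0.51902106 -0.20975226  0.02473034] [ 3.08560587 -0.58119344  0.03427985] [-1.54220419  2.13150279  7.46590622] 0.03330308823923718
```

View pics/w9.png

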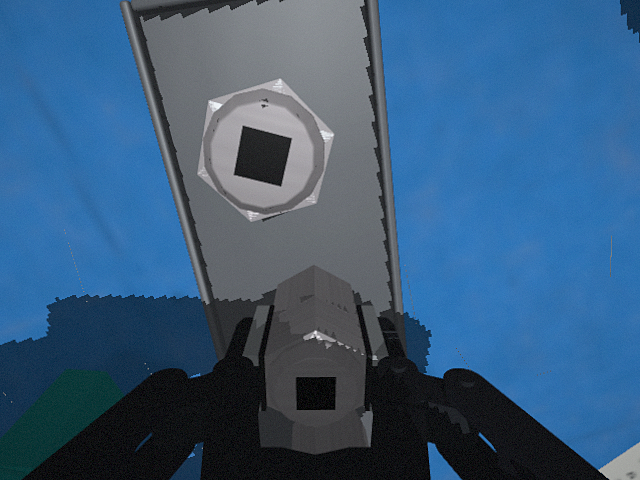

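```bash
python3 - <<'E'
from h import *
print(px2w(load("w9"),[(315.8,393)],.066))
E
python3 -m creep '[[0,0,0.03,0,0.7],[0,0,0.07,0,0.7],[0,0,0.1,0,0.7],[0,0,0.1,0,0.7],[0,0,0.1,0,0.7]]'
python3 -m creep '[[0.005,0.03,0,8,0.7],[0.015,0.07,0,16,0.7],[0.025,0.12,0,21.2,0.7],[0.035,0.16,0,21.2,0.7],[0.049,0.2,0,21.2,0.7],[0.049,0.215,0,21.2,0.7],[0.049,0.215,0,21.2,0.7],[0.049,0.215,0,21.2,0.7]]'
python3 - <<'E'
from h import *
f=snap("wrist","w10");s=get_state();print(s["t"],s["tcp_pos"],s["tcp_rot"],s["ft_force"],s["opening"])
E
```

```text
[[ 0.51816324 -0.20852471  0.066     ]]
t: 12.05
tcp_pos: [0.5188, -0.2095, 0.1246]
tcp_rot: [3.086, -0.581, 0.034]
ft_force: [-0.2, -0.2, -2.8]
opening: 0.0335
t: 12.85
tcp_pos: [0.5671, 0.0049, 0.1236]
tcp_rot: [-3.139, 0.004, -0.031]
ft_force: [1.3, -0.1, -2.7]
opening: 0.0333
12.9 [0.56728296 0.0043863  0.12383777] [-3.13900675  0.00535384 -0.0319203 ] [ 0.71473501 -0.67693904 -2.25929093] 0.03333335331671931
```

View pics/w10.png

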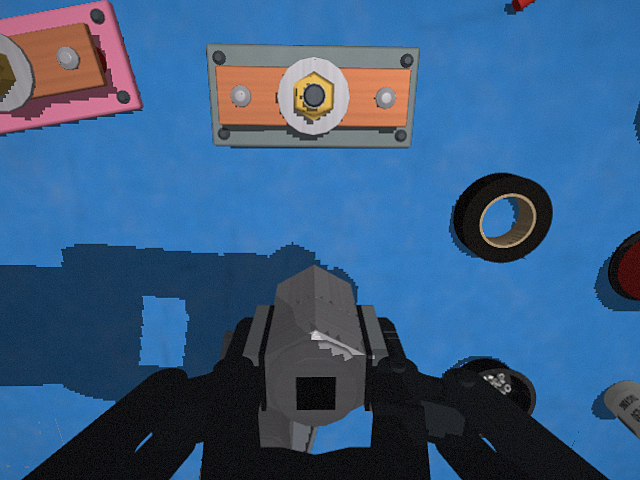

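```bash
python3 -m creep '[[0,0.03,0,0,0.7],[0.001,0.07,0,0,0.7],[0.001,0.0916,0,0,0.7],[0.001,0.0916,-0.02,0,0.7],[0.001,0.0916,-0.04,0,0.7],[0.001,0.0916,-0.045,0,0.7],[0.001,0.0916,-0.045,0,0.7],[0.001,0.0916,-0.045,0,0.7]]'
python3 -m creep '[[0,0,-0.003,0,0.7],[0,0,-0.006,0,0.7],[0,0,-0.008,0,0.7],[0,0,-0.008,0,0.7]]'
python3 -m creep '[[0,0,-0.002,0,0.7],[0,0,-0.003,0,0.7],[0,0,-0.003,0,0.7]]'
python3 -m creep '[[0,0,-0.001,0,0.7],[0,0,-0.002,0,0.7],[0,0,-0.002,0,0.7]]'
```

```text
t: 13.7
tcp_pos: [0.5688, 0.0952, 0.0797]
tcp_rot: [-3.139, 0.007, -0.034]
ft_force: [-0.8, 0.1, -1.9]
opening: 0.0332
t: 14.1
tcp_pos: [0.5687, 0.0952, 0.0714]
tcp_rot: [-3.139, 0.007, -0.033]
ft_force: [0.6, 0.4, -2.2]
opening: 0.0332
t: 14.4
tcp_pos: [0.5686, 0.0953, 0.0682]
tcp_rot: [-3.139, 0.007, -0.032]
ft_force: [0.8, -0.5, -2.2]
opening: 0.0334
t: 14.7
tcp_pos: [0.5685, 0.0952, 0.0661]
tcp_rot: [-3.139, 0.007, -0.032]
ft_force: [0.0, -0.6, -2.9]
opening: 0.0334
```

```bash
python3 -m creep '[[0,0.0005,-0.001,0,0.7],[0,0.0005,-0.002,0,0.7],[0,0.0005,-0.002,0,0.7]]'
python3 -m creep '[[0,0,-0.001,0,0.7],[0,0,-0.002,0,0.7],[0,0,-0.002,0,0.7]]'
```

```text
t: 15.0
tcp_pos: [0.5684, 0.0958, 0.0639]
tcp_rot: [-3.139, 0.007, -0.032]
ft_force: [0.3, 0.4, -2.3]
opening: 0.0334
t: 15.3
tcp_pos: [0.5684, 0.0958, 0.0618]
tcp_rot: [-3.139, 0.007, -0.031]
ft_force: [-0.7, 0.9, -2.1]
opening: 0.0335
```

Already below the expected nut-top stop of 0.0637 with no force. I'll carry on gently.

```bash
for i in 1; do :; done
python3 -m creep '[[0,0,-0.001,0,0.7],[0,0,-0.002,0,0.7],[0,0,-0.002,0,0.7]]'
python3 -m creep '[[0,0,-0.001,0,0.7],[0,0,-0.002,0,0.7],[0,0,-0.002,0,0.7]]'
```

```text
t: 15.6
tcp_pos: [0.5685, 0.0963, 0.0601]
tcp_rot: [-3.138, 0.007, -0.032]
ft_force: [-0.9, 4.0, 3.0]
opening: 0.0335
t: 15.9
tcp_pos: [0.5684, 0.0969, 0.058]
tcp_rot: [-3.137, 0.007, -0.032]
ft_force: [-0.7, 5.3, 0.9]
opening: 0.0336
```

```bash
python3 -m creep '[[0,0.0005,-0.001,0,0.7],[0,0.001,-0.002,0,0.7],[0,0.001,-0.002,0,0.7]]'
python3 -m creep '[[0,0,-0.001,0,0.7],[0,0,-0.002,0,0.7],[0,0,-0.002,0,0.7]]'
```

```text
t: 16.2
tcp_pos: [0.5682, 0.0976, 0.0555]
tcp_rot: [-3.138, 0.007, -0.031]
ft_force: [0.9, 0.1, -2.5]
opening: 0.0337
t: 16.5
tcp_pos: [0.5682, 0.0975, 0.0532]
tcp_rot: [-3.138, 0.007, -0.03]
ft_force: [-0.1, 0.3, -3.2]
opening: 0.0333
```

```bash
python3 -m creep '[[0,0,-0.001,0,0.7],[0,0,-0.002,0,0.7],[0,0,-0.002,0,0.7]]'
python3 -m creep '[[0,0,-0.001,0,0.7],[0,0,-0.0015,0,0.7],[0,0,-0.0015,0,0.7]]'
python3 -m creep '[[0,0,-0.001,0,0.7],[0,0,-0.001,0,0.7],[0,0,-0.001,0,0.7]]'
```

```text
t: 16.8
tcp_pos: [0.5681, 0.0975, 0.0511]
tcp_rot: [-3.138, 0.007, -0.03]
ft_force: [-0.4, 0.2, -1.9]
opening: 0.0335
t: 17.1
tcp_pos: [0.5681, 0.0975, 0.0498]
tcp_rot: [-3.138, 0.007, -0.03]
ft_force: [-1.4, -0.4, -0.1]
opening: 0.0338
t: 17.4
tcp_pos: [0.5681, 0.0975, 0.0497]
tcp_rot: [-3.138, 0.007, -0.031]
ft_force: [-3.1, -0.4, 8.1]
opening: 0.0334
```

The socket stopped at TCP z 0.0497, which is the predicted washer height. Now the visual checks.

```bash
python3 -m creep '[[0,0,0,0,0.7],[0,0,0,0,0.7],[0,0,0,0,0.7]]'
python3 - <<'E'
from h import *
a=snap("scene","s11")["pixels"];b=snap("top","t11")["pixels"];s=get_state();print(s["t"],s["tcp_pos"],s["ft_force"],s["opening"],abs(s["qvel"]).max())
A=cv2.resize(a[200:350,190:420],(690,450),interpolation=cv2.INTER_CUBIC)[:,:400]
B=cv2.resize(b[220:320,320:480],None,fx=2.5,fy=2.5,interpolation=cv2.INTER_CUBIC)
C=np.zeros((450,800,3),np.uint8);C[:,:400]=A;C[:250,400:]=B;cv2.imwrite("pics/c11.png",C)
E
```

```text
t: 17.7
tcp_pos: [0.5682, 0.0975, 0.0498]
tcp_rot: [-3.138, 0.007, -0.032]
ft_force: [-1.5, 0.7, 1.8]
opening: 0.0333
17.8 [0.56821217 0.09754311 0.04979067] [-0.50784883  0.36513147  0.84431491] 0.03322569701022491 0.001464408946974249
```

View pics/c11.png

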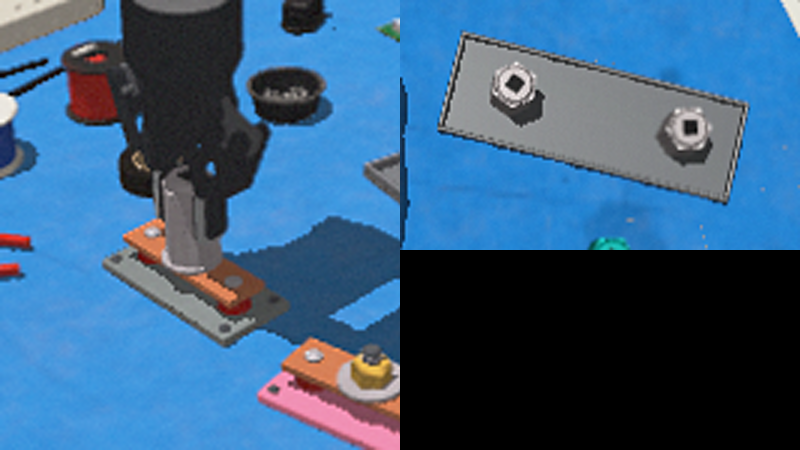

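The socket stands upright on the washer with the nut fully covered, and the other two stand upright in the tray. Handing in.

```bash
python3 -c "
from workcell import *
print(close_job())"
```

```text
the job is handed in; nothing more can be done
None
```

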